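# Hang the catch tray and dispense one coaster

## Robot

A 6-joint arm with a two-finger parallel gripper is mounted at the origin on the work surface. World frame = base frame: x ahead of the robot, y to its left, z up, the work surface at z = 0. Lengths are in m, angles in rad, forces in N, time in s.
With the tool pointing down it reaches from about 0.3 to 0.875 m from the base axis. Payload 6.4 kg.
Tool frame: the origin (TCP) lies midway between the tips of the shut fingers; the grasp point (between the pads) lies 19 mm behind it (grasp_offset is the distance from the TCP to the grasp point, in m); z points along the fingers, y is the line along which they close (so a half turn about z gives the same grasp; the last joint's range is limited). The gripper opens to 85 mm and grips with 20 to 120 N. Pads are 22 mm wide; open, the fingers measure 114 mm over their backs; the gripper's body (76 mm by 85 mm) begins 54 mm behind the grasp point. The pads swing forward as they close: fully open they stand 13 mm farther back than shut.
Start: joints at [-1.394, 0.181, 1.607, -0, 1.354, -0.206], TCP at [0.215, -0.533, 0.231] pointing down, gripper open.
Joint ranges: [-2.99, 2.99], [-0.89, 2.07], [0.3, 2.58], [-1.14, 4.28], [0, 2.63], [-3.12, 3.12]. Speed limits (rad/s): [2.57, 2.57, 3.01, 3.14, 3.14, 3.14].

## Interface

Orientations are given as a unit quaternion [w, x, y, z].
In Python, from bench import * gives the robot as it stands. The module is installed in compiled form; this text tells all that it offers.
- The arm moves only by the tool servo_tool, never from a script. Its argument "commands" is text: rows parted by semicolons, each of 7 numbers parted by spaces: the turn, a rotation vector about the tool's x, y, z in rad, then the shift along the tool's x, y, z in mm, then the opening, from 0 (shut) to 1 (fully open). In form: wx wy wz dx dy dz claw; .... A call has 1 to 5 rows; each row shifts and turns the commanded pose from where the row before left it, along the tool's axes as they then stand; what a row does not reach is not made up. A row lasts 1/8 s, in which the tool goes at most 62.5 mm and 10.7 degrees, less where a joint would pass 70% of its speed; a pose out of reach is approached as far as the arm can. A call with a gripper value outside its range is refused whole. The fingers move at their own pace and stop on an object; the grip force is fixed at half the most. Time passes only in rows, so rows that do not move let the fingers close. It gives the time, the measured TCP pose, the force, the opening and the grip force at its end, in the units of the state.
- get_obs(): the state, without advancing time (a new reading comes with each control period).
- camera(name): name is "side" or "top" or "wrist"; returns the picture (400x640x3 uint8, blue, green, red); there is no depth.
- calibration(name): a dict with "fx", "fy", "cx", "cy" (pixels), "R" (3x3) and "t" (3): a world point X has camera coordinates R X + t. Camera axes: x right, y down, z forward; pixel columns grow to the right and rows downward; lengths in m; the calibration is good to about 2 mm. A picture is of the moment at which its call begins: read the wrist's pose just before it. calibration takes no time and is no camera call; for the wrist camera it gives the pose at the moment of the call.
- hand_in(): hands the job in; it is judged then, once.
The state is a dict: "time_s": time; "q": joint angles; "dq": joint speeds; "joint_efforts": joint torques, N m; "eef_pos": TCP position; "eef_rot": TCP orientation; "wrist_force": force on the tool from outside, world axes, zero at the start; "torque": the same for the moment, N m; "opening": opening from 0.0 (shut) to 1.0 (fully open); "grasp_force": force on a finger pad.
Only numpy, scipy, OpenCV 4.12 (cv2) and the standard library are available. Lean on these libraries where they do the work, as an engineer would, in place of code of your own. Each camera call takes 0.05 s, during which the arm holds its last target. There are 200 camera calls.

## Task

Hang the loose metal tray on the cleat at the outlet end of the coaster dispenser, so that its slanted rear strip drops fully down behind the cleat, and let go of it. Then push the dispenser's spring slide all the way to its end, once, and let go there so that it snaps back by itself: exactly one coaster should drop into the tray. Do not knock or shift the glasses and bottles.

Things in the scene. Friction and masses are not known exactly. Their poses are not given: they have to be found in the camera images.
- dispenser: Fixed coaster dispenser: plywood block 100 wide (x), 130 mm high, y -205 to +38 mm, with a clear 76 mm square magazine on it (top at z 192). Origin: on the table below the magazine's centre; z up; +y points to the outlet end. The upright end face at y +38 carries the cleat; coasters leave through the gap just above it.
- cleat_edge (a point): Middle of the cleat's upper edge, at (0, +60, +92) mm from the dispenser's origin. The cleat is an aluminium plate 70 wide (x), 5 mm thick, leaning outward (+y) 30 degrees from vertical; its upper edge stands 22 mm off the end face, an open V behind it. Below it a smooth upright face runs down, 25 to 29 mm off the end face.
- tray: Loose open aluminium tray 106 (x) by 110 (y) by 85 mm high, walls 4, about 0.2 kg. Origin: centre of underside, z up. Slick slanted strip on its -y side, black grip tab on its +y side. Hung home it is near level, axes parallel to the dispenser's, origin at about (0, 122, 30) mm in the dispenser's frame. Lowered straight down 4 to 12 mm further out (+y; 8 is best) and let go, it slides home.
- tray_tab (a point): Grip point in the tray's black tab, at (0, +56, +105) mm from the tray's origin. The tab is 40 mm wide (tray x), 10 mm thick (tray y), its top at 125 mm and the tray's rim at 85 mm above the underside.
- strip_edge (a point): Middle of the lower edge of the tray's strip, at (0, -83, +36) mm from the tray's origin. The strip (80 wide, 5 mm thick) leaves the rim and slopes down and outward, parallel to the cleat; this edge goes down between the cleat and the end face, from straight above.
- slide (a joint): Spring slide of the dispenser: 0 = home, 0.093 m = at its end stop; grows as the handle goes along dispenser +y, towards the magazine. The spring resists with about 4 N at home, 11 N at the end (plus 12 N per m/s). Its plate pushes out the lowest coaster; on return the next one falls into place.
- slide_handle (a point): Grip point in the slide's black upright handle block, 36 mm wide (dispenser x), 20 thick (y), z 140 to 192 mm; the point lies at z 172 and, slide home, at (0, -169) mm in the dispenser's frame. At the end stop 28 mm remain between handle and magazine.
- coaster0: Lowest coaster in the magazine, a square cork-coloured slab 64 x 64 x 10 mm, 30 g; origin: centre of its underside. This is the one that drops out.
- coaster1: Middle coaster, same size; must stay in the magazine.
- coaster2: Top coaster, same size; must stay in the magazine.
- glass_a: Wine glass, foot 68 mm and 165 mm high, standing between the robot and the dispenser; origin: centre of its underside. Leave alone.
- glass_b: Wine glass, same size, behind the dispenser. Leave alone.
- water: Glass water bottle, 68 mm thick, 220 mm high, between the robot and the handle end; origin: centre of its underside. Leave alone.
- wine: Wine bottle, 74 mm thick, 300 mm high, behind the dispenser; origin: centre of its underside. Leave alone.
There are look-alikes about, which are no part of the job. What is shaped like the tray but purple is not meant. Leave any white look-alike of the coaster2 alone.

How it is judged:
By the outcome, as a careful person would: the job done as asked, in the order asked, and still so for the second after the job is handed in, with the robot touching nothing.
It also fails if it takes over 51 s, if anything falls off the work surface, if the arm or the gripper's body presses on something with over 40 N, if the wrist force passes 120 N, or if a joint passes its speed limit or range.

## Working session

There is one attempt and no reset: what is moved stays moved. The work goes in short steps, Python scripts to look and compute and a tool call to move; the robot and the scene stay as the last step left them, time stands still between calls to the robot, and variables do not carry over. Pictures are saved under pics/ and viewed, at most 11 in all, crops included, and the job is handed in when it is done.

Besides the shell and the picture viewer there is one more tool, called after ">>>" in YAML: its name, and indented under it one key for each argument. servo_tool: Moves the arm, as the interface text tells. Its arguments: {"type":"object","properties":{"commands":{"type":"string"}},"required":["commands"]}

```bash
mkdir -p pics
python3 - <<'E'
from bench import *
import cv2,numpy as np
for n in ["side","top"]:
    cv2.imwrite(f"pics/{n}0.png",camera(n)); c=calibration(n); print(n,c['fx'],c['cx'],c['cy'],np.round(-c['R'].T@c['t'],3),np.round(c['R'],2).tolist())
o=get_obs();print(o['time_s'],o['eef_rot'],o['eef_pos'])
E
```

```text
side 416.6458499076795 316.45649465493454 196.78484188592364 [0.51  0.839 0.918] [[-1.0, -0.03, -0.02], [-0.01, 0.72, -0.69], [0.04, -0.69, -0.72]]
top 510.95267012530377 315.4133792052124 202.19642121288493 [0.311 0.085 1.587] [[-0.0, -1.0, 0.01], [-0.99, 0.0, -0.16], [0.16, -0.01, -0.99]]
0.1 [-7.68933512e-04  9.81737088e-01  1.90241158e-01  7.09701740e-06] [ 0.21470022 -0.53288665  0.23050368]
```

View pics/top0.png

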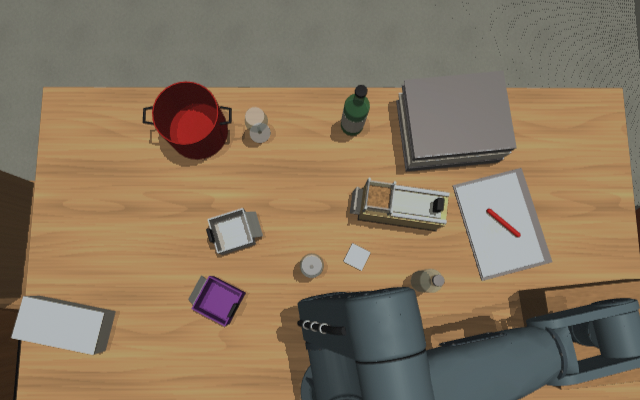

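View pics/side0.png

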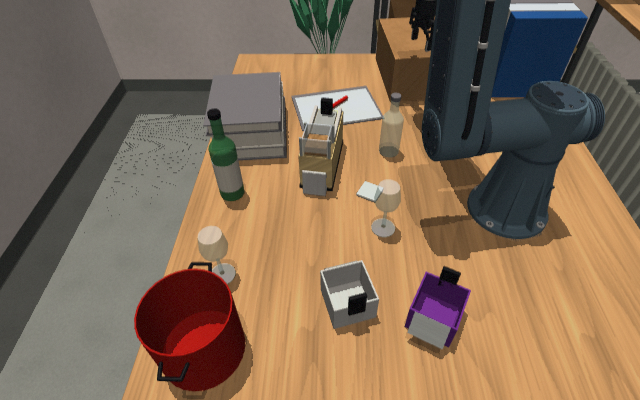

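The top view shows the metal tray at about (235,232), with its tab at (211,236) and its strip at (253,225). The candidates for the tray are that one and the purple one at (218,300), which I exclude. The dispenser magazine is at (377,195) and the handle at (438,205). The white slab at (357,257) is a decoy. Next I'll take close crops of the tray and dispenser for pose fitting.

Run:
```python
import cv2,numpy as np
t=cv2.imread("pics/top0.png");s=cv2.imread("pics/side0.png")
def crop(im,x,y,w,h,k):
    c=cv2.resize(im[y:y+h,x:x+w],None,fx=k,fy=k,interpolation=cv2.INTER_CUBIC)
    for i in range(0,w,10): cv2.putText(c,str(x+i),(i*k,8),0,.3,(0,0,255));cv2.line(c,(i*k,0),(i*k,h*k),(0,0,255) if (x+i)%50==0 else (120,120,120),1) if i%10==0 else 0
    for j in range(0,h,10): cv2.putText(c,str(y+j),(0,j*k+8),0,.3,(0,0,255));cv2.line(c,(0,j*k),(w*k,j*k),(120,120,120),1)
    return c
a=crop(t,200,200,70,60,5);b=crop(t,345,170,110,65,4)
A=np.zeros((300,800,3),np.uint8);A[:300,:350]=a;A[:260,355:795]=b
c=crop(s,315,255,70,75,4);d=crop(s,290,90,65,110,3)
B=np.zeros((300,800,3),np.uint8);B[:300,:280]=c
d=crop(s,292,90,60,75,4);B[:300,285:525]=d
e=crop(s,292,140,65,70,4);B[:280,530:790]=e
cv2.imwrite("pics/c1.png",np.vstack([A,B]))
```

```text
(no output)
```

View pics/c1.png

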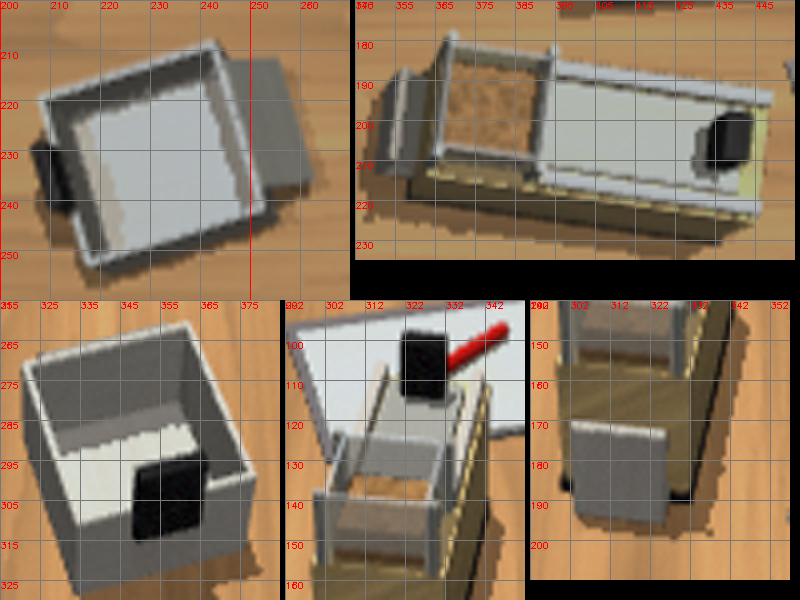

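The crop confirms the choice: bare metal tray, black tab on the +y side, strip towards the dispenser. Next, fit both poses from the corners read in the two views.

```bash
cat > h.py <<'E'
import numpy as np
from scipy.optimize import least_squares
def proj(c,X):
    p=np.asarray(X)@np.array(c['R']).T+c['t']; return np.c_[c['fx']*p[:,0]/p[:,2]+c['cx'],c['fy']*p[:,1]/p[:,2]+c['cy']]
def W(p,X):
    X=np.asarray(X,float)/1000; c,s=np.cos(p[2]),np.sin(p[2])
    return np.c_[c*X[:,0]-s*X[:,1]+p[0],s*X[:,0]+c*X[:,1]+p[1],X[:,2]]
def fit(obs,p0):
    f=lambda p:np.concatenate([(proj(c,W(p,[r[:3] for r in R]))-np.array([r[3:] for r in R])).ravel() for c,R in obs])
    s=least_squares(f,p0,loss='soft_l1'); return s.x,f(s.x).reshape(-1,2)
def ground(c,u,v,z):
    R=np.array(c['R']);d=R.T@[(u-c['cx'])/c['fx'],(v-c['cy'])/c['fy'],1];o=-R.T@c['t'];return o+d*(z-o[2])/d[2]
E
python3 - <<'E'
from bench import *
from h import *
T,S=calibration('top'),calibration('side')
tt=[(53,55,85,208.2,219.6),(53,-55,85,243,208.4),(-53,55,85,218.4,253),(-53,-55,85,253,241.4),(40,-83,36,256.4,212),(-40,-83,36,262.4,236.4)]
ts=[(53,-55,85,320.8,271.3),(-53,-55,85,362,261.3),(-53,55,85,378.8,298),(53,55,85,334.5,310.5),(53,55,0,335.5,328.8),(-53,55,0,377.5,317.5),(20,61,125,348,297.5),(-20,61,125,366.3,293.8)]
dt=[(38,38,192,369.3,178.3),(38,-38,192,395,181.8),(-38,38,192,365.5,207.5),(-38,-38,192,390.8,210),(35,60,92,357.8,187.3),(-35,60,92,354.2,213)]
ds=[(18,-179,192,320.8,98),(-18,-179,192,332.5,98.5),(35,60,92,302,170.5),(-35,60,92,326,173),(38,38,192,299,138),(-38,38,192,330,143),(38,-38,192,304.5,123),(-38,-38,192,332,125.5)]
for n,a,b,p0 in(("tray",tt,ts,[.3,.3,.2]),("disp",dt,ds,[.4,-.1,-.1])):
    for o in ([(T,a)],[(S,b)],[(T,a),(S,b)]):
        p,r=fit(o,p0);print(n,np.round(p,4),np.abs(r).max(),np.sqrt((r**2).mean()))
    print(np.round(r,1).tolist())
for n,u,v,z in(("glassA",311,266,.12),("glassB",260,133,.0),("wine",352,125,.05),("water",430,282,.1)): print(n,ground(T,u,v,z).round(3))
for n,u,v in(("glassA",383,228),("water",391,152),("wine",231,195),("glassB",223,273)): print(n,ground(S,u,v,0).round(3))
E
```

```text
tray [0.4689 0.314  0.3072] 0.8874744097199141 0.5724357104056056
tray [0.4693 0.3172 0.3124] 2.2395806714147852 1.213700988351927
tray [0.4691 0.3159 0.3073] 2.21795603394645 1.057829560215772
[[-1.1, -0.4], [-0.1, -0.4], [-1.3, 0.4], [0.2, 0.6], [-1.5, -0.4], [0.1, 0.0], [-0.5, -1.8], [0.4, -2.2], [0.5, -0.1], [-0.4, -0.5], [-1.8, -0.8], [-1.4, -1.2], [2.0, 1.7], [1.3, 0.7]]
disp [ 0.556  -0.115  -0.1163] 2.8814526137228995 1.3065171975987846
disp [ 0.5558 -0.111  -0.1424] 2.271363588726217 0.9981246683556094
disp [ 0.5557 -0.1137 -0.1386] 3.262728239039035 1.2221215990366892
[[-1.3, 1.7], [0.0, 1.8], [-0.8, -0.9], [1.2, 0.3], [-1.1, -0.6], [-0.4, -3.3], [-0.1, -1.5], [-0.4, -1.1], [0.1, -0.0], [-0.3, -0.1], [1.9, 0.7], [-2.2, -1.8], [1.6, -0.4], [-0.2, -0.7]]
glassA [0.363 0.078 0.12 ]
glassB [0.792 0.24  0.   ]
wine [ 0.803 -0.052  0.05 ]
water [ 0.317 -0.265  0.1  ]
glassA [0.365 0.079 0.   ]
water [ 0.312 -0.255  0.   ]
wine [ 0.822 -0.045  0.   ]
glassB [0.793 0.238 0.   ]
```

>>> servo_tool:
  commands: "0 0 0 35 -47 -20 1; 0 0 0 35 -47 -20 1; 0 0 0 35 -47 -20 1; 0 0 0 35 -47 -20 1; 0 0 0 35 -47 -20 1"

```text
time_s: 0.72
eef_pos: [0.2893, -0.248, 0.3316]
eef_rot: [-0.0, 0.982, 0.19, 0.0]
wrist_force: [0.8, -0.1, 0.9]
opening: 1.0
grasp_force: 0.0
```

>>> servo_tool:
  commands: "0 0 0 35 -47 0 1; 0 0 0 35 -47 0 1; 0 0 0 35 -47 0 1; 0 0 0 35 -47 0 1; 0 0 0 35 -47 0 1"

```text
time_s: 1.35
eef_pos: [0.3638, 0.0353, 0.3313]
eef_rot: [0.0, 0.982, 0.19, 0.0]
wrist_force: [1.2, -1.0, 0.3]
opening: 0.999
grasp_force: 0.0
```

>>> servo_tool:
  commands: "0 0 0 35 -47 0 1; 0 0 0 35 -47 0 1; 0 0 0 35 -47 0 1; 0 0 0 35 -47 0 1; 0 0 0 35 -47 0 1"

```text
time_s: 1.98
eef_pos: [0.4384, 0.3188, 0.3309]
eef_rot: [0.0, 0.982, 0.19, -0.0]
wrist_force: [0.5, -0.5, 0.9]
opening: 1.0
grasp_force: 0.0
```

>>> servo_tool:
  commands: "0 0 0 16 -20 25 1; 0 0 0 15 -21 25 1; 0 0 0.076 0 0 20 1; 0 0 0 0 0 0 1"

```text
time_s: 2.48
eef_pos: [0.4505, 0.3659, 0.2587]
eef_rot: [0.001, 0.988, 0.153, -0.002]
wrist_force: [-0.3, -0.0, 0.1]
opening: 0.998
grasp_force: 0.0
```

Run:
```python
from bench import *
from h import *
import cv2
o=get_obs();c=calibration('wrist');im=camera('wrist')
print(o['eef_pos'],o['q'])
P=lambda p,X:np.round(proj(c,W(p,X)),1).tolist()
pts=P([.469,.3157,.307],[(20,61,125),(-20,61,125),(20,51,125),(-20,51,125),(53,-55,85),(-53,-55,85),(53,55,85),(-53,55,85)]);print(pts)
im=im.copy()
for u,v in pts: cv2.circle(im,(int(u),int(v)),2,(0,0,255),-1)
cv2.imwrite('pics/w1.png',im)
```

```text
[0.45052138 0.36586548 0.25873563] [ 4.77697909e-01  1.74216574e-01  1.55851904e+00 -3.80929366e-05
  1.41403007e+00  1.74054683e+00]
[[307.8, 166.0], [308.1, 207.0], [318.7, 166.0], [318.5, 207.0], [424.0, 124.9], [413.2, 222.5], [314.4, 124.9], [314.4, 222.5]]
```

View pics/w1.png

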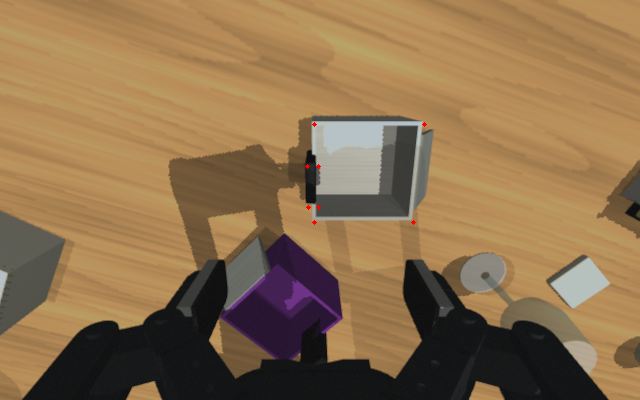

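Wrist view: the tray is directly ahead, with its tab at about (311,177) within 2–4 mm of the prediction and its edges parallel to the finger line. The purple one at (280,300) is clear of the fingers. Descending.

>>> servo_tool:
  commands: "0 0 0 0 0 50 1; 0 0 0 0 0 50 1; 0 0 0 0 0 45 1; 0 0 0 0 0 28 1; 0 0 0 0 0 0 1"

```text
time_s: 3.15
eef_pos: [0.4511, 0.3654, 0.0872]
eef_rot: [0.001, 0.988, 0.153, -0.002]
wrist_force: [0.1, 0.5, 1.0]
opening: 1.003
grasp_force: 0.0
```

>>> servo_tool:
  commands: "0 0 0 0 0 0 0; 0 0 0 0 0 0 0; 0 0 0 0 0 0 0; 0 0 0 0 0 0 0; 0 0 0 0 0 0 0"

```text
time_s: 3.78
eef_pos: [0.4523, 0.3667, 0.089]
eef_rot: [-0.0, 0.988, 0.153, 0.001]
wrist_force: [-0.4, 0.6, 4.0]
opening: 0.11
grasp_force: 59.2
```

>>> servo_tool:
  commands: "0 0 0 0 0 -20 0; 0 0 0 0 0 -40 0; 0 0 0 0 0 -40 0; 0 0 0 0 0 -40 0; 0 0 0 0 0 0 0"

```text
time_s: 4.4
eef_pos: [0.4537, 0.3673, 0.2319]
eef_rot: [-0.001, 0.988, 0.153, 0.003]
wrist_force: [-0.2, -0.6, -2.3]
opening: 0.109
grasp_force: 58.7
```

Run:
```python
from bench import *
from h import *
import cv2
o=get_obs();print(o['eef_pos'],o['eef_rot'],o['wrist_force'],o['torque'])
s=camera('side');w=camera('wrist')
cv2.imwrite('pics/g1.png',np.hstack([cv2.resize(s[130:400,180:500],None,fx=1.25,fy=1.25),cv2.resize(w[50:266,190:510],None,fx=1.25,fy=1.25)[:270].copy() if 0 else cv2.resize(w[20:290,180:500],None,fx=1.25,fy=1.25)]))
```

```text
[0.45367256 0.36725812 0.23194209] [-0.00106013  0.9882404   0.15287148  0.00317725] [-0.18739539 -0.60118894 -2.3046108 ] [ 0.12029626 -0.01909093  0.01769929]
```

View pics/g1.png

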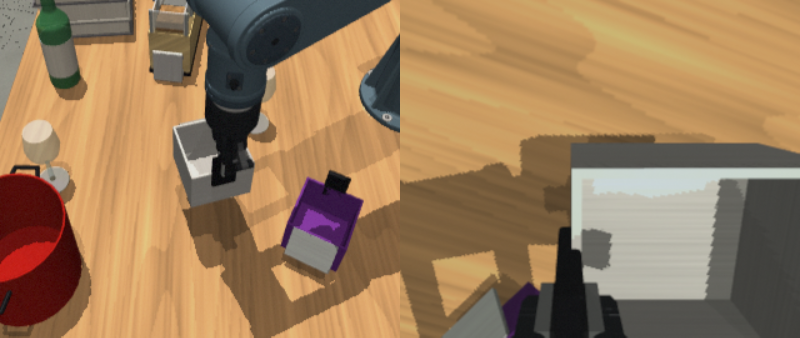

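The tray is held firmly and hangs level. Carrying it to a standoff in front of the outlet and turning it by 0.444 rad.

>>> servo_tool:
  commands: "0 0 0 6 25 0 0; 0 0 0 11 50 0 0; 0 0 0 13 55 0 0; 0 0 0 13 55 0 0; 0 0 0 10 50 0 0"

```text
time_s: 5.12
eef_pos: [0.5728, 0.1563, 0.2255]
eef_rot: [-0.0, 0.988, 0.153, -0.002]
wrist_force: [0.3, 1.0, -1.8]
opening: 0.108
grasp_force: 58.8
```

>>> servo_tool:
  commands: "0 0 0 4 32 0 0; 0 0 0.148 0 0 0 0; 0 0 0.148 0 0 0 0; 0 0 0.148 0 0 0 0; 0 0 0 0 0 0 0"

```text
time_s: 5.75
eef_pos: [0.5856, 0.1289, 0.2258]
eef_rot: [0.0, 0.998, -0.068, -0.002]
wrist_force: [0.9, 0.2, -1.6]
opening: 0.107
grasp_force: 58.8
```

Run:
```python
from bench import *
from h import *
import cv2
o=get_obs();print(o['eef_pos'],o['eef_rot'],o['q'])
t=camera('top');w=camera('wrist');s=camera('side')
cv2.imwrite('pics/s2.png',s);cv2.imwrite('pics/t2.png',t);cv2.imwrite('pics/w2.png',w)
a=cv2.resize(t[165:245,290:450],None,fx=2.5,fy=2.5,interpolation=2)
A=np.hstack([a,cv2.resize(s[140:240,260:460],None,fx=2,fy=2)])
cv2.imwrite('pics/v2.png',np.vstack([A,cv2.resize(w,(640,400))[:, :].copy() if 0 else np.pad(cv2.resize(w,(640,400)),((0,0),(0,160),(0,0)))]))
```

```text
[0.58561219 0.12885255 0.22576805] [ 1.88093681e-04  9.97686108e-01 -6.79550327e-02 -2.12299256e-03] [ 1.88391051e-02  2.42462806e-01  1.54502397e+00 -6.63220689e-06
  1.35836850e+00  1.72565204e+00]
```

View pics/v2.png

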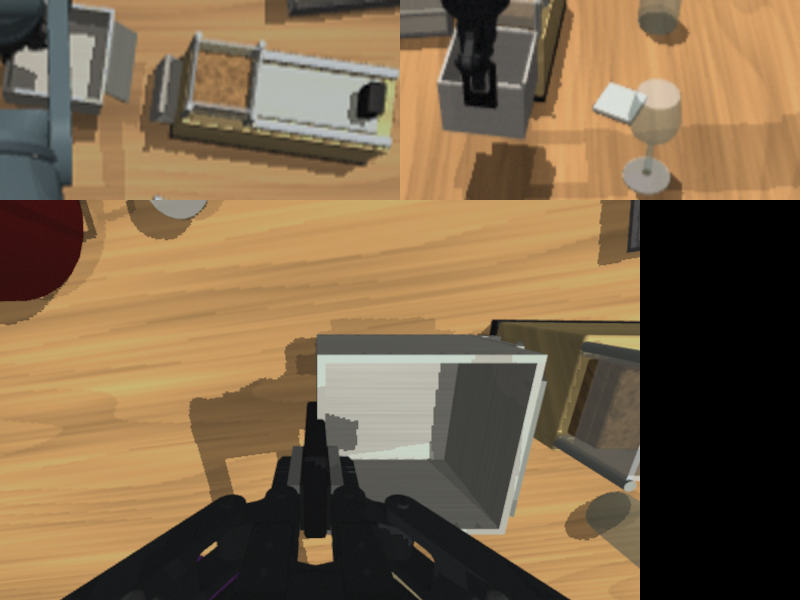

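The tray is at its standoff, parallel to within a degree or so, and its strip faces the cleat; the top crop shows the strip at about x 335–345 and the cleat at 350–362. I'll take one precise crop for the relative offset.

Run:
```python
import cv2,numpy as np
t=cv2.imread("pics/t2.png")
def crop(im,x,y,w,h,k):
    c=cv2.resize(im[y:y+h,x:x+w],None,fx=k,fy=k,interpolation=cv2.INTER_CUBIC)
    for i in range(0,w,10): cv2.putText(c,str(x+i),(i*k,8),0,.3,(0,0,255));cv2.line(c,(i*k,0),(i*k,6),(0,0,255),1)
    for j in range(0,h,10): cv2.putText(c,str(y+j),(0,j*k+8),0,.3,(0,0,255))
    return c
a=crop(t,310,162,100,55,8);b=crop(t,350,165,100,65,4)
g=np.zeros((160,400,3),np.uint8)
cv2.imwrite("pics/c2.png",np.vstack([a,np.pad(b[:160],((0,0),(0,400),(0,0)))]))
```

```text
(no output)
```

View pics/c2.png

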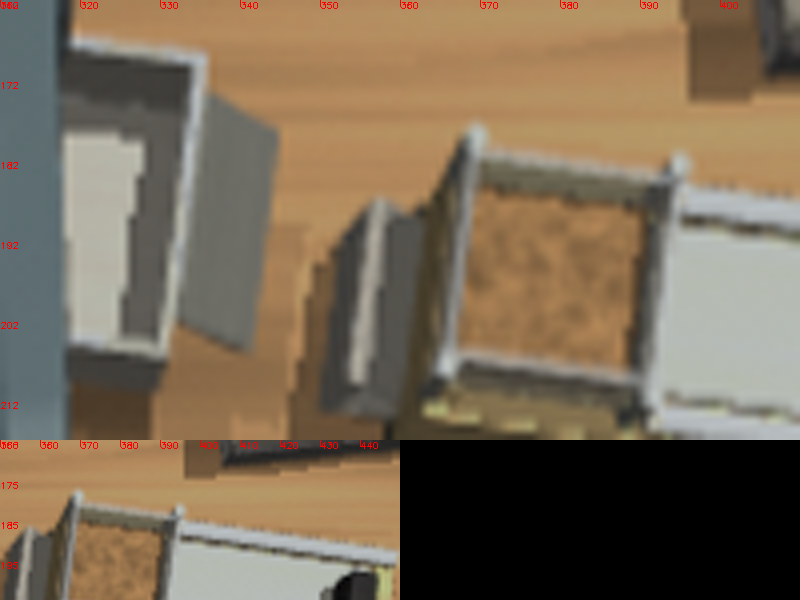

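Run:
```python
from bench import *
from h import *
T=calibration('top');g=lambda u,v,z:ground(T,u,v,z)[:2]
def seg(n,a,b,z):
    A,B=g(*a,z),g(*b,z);d=A-B;print(n,((A+B)/2).round(4),'len',np.hypot(*d).round(4),'yaw',np.arctan2(d[1],d[0]).round(4));return (A+B)/2
r=seg('rim',(335.9,168.5),(330.9,206.8),.222)
s=seg('strip',(344.75,178),(341,206),.173)
c=seg('cleat',(357.25,187),(354.75,209.9),.092)
seg('magL',(368.8,179),(365.2,208.3),.192)
seg('railU',(395,185.5),(449.3,193),.145)
seg('railD',(391.2,212.5),(445.2,221.5),.145)
for y in(-.137,):
    R=np.array([[np.cos(y),-np.sin(y)],[np.sin(y),np.cos(y)]])
    print('strip rel cleat in disp',R.T@(s-c)*1e3,'from rim', (R.T@(r-c)*1e3)-[0,28])
    o=np.array(get_obs()['eef_pos'][:2]); print('tcp rel cleat',R.T@(o-c)*1e3,'tcp rel rim',R.T@(o-r)*1e3, 'tcp rel fitted disp',R.T@(o-[.5557,-.1137])*1e3)
```

```text
rim [0.5715 0.0169] len 0.107 yaw -0.1368
strip [ 0.5682 -0.0121] len 0.0809 yaw -0.1432
cleat [ 0.5633 -0.0564] len 0.0695 yaw -0.1235
magL [ 0.56   -0.0778] len 0.0835 yaw -0.1401
railU [ 0.5808 -0.2425] len 0.1576 yaw 1.4297
railD [ 0.5003 -0.2282] len 0.1558 yaw 1.4019
strip rel cleat in disp [-1.26546694 44.58289307] from rim [-1.96924999 45.75498373]
tcp rel cleat [ -2.58284386 186.83379624] tcp rel rim [ -0.61359388 113.07881252] tcp rel fitted disp [ -2.84766249 244.61448194]
```

Sizes check out (107, 81 and 69.5 mm) and the yaws agree. The move needed is 58 mm towards the dispenser and +2 mm in x, then down.

>>> servo_tool:
  commands: "0 0 0 1 20 0 0; 0 0 0 1 24 0 0; 0 0 0 0 14 0 0; 0 0 0 0 0 25 0; 0 0 0 0 0 25 0"

```text
time_s: 6.52
eef_pos: [0.5812, 0.0704, 0.1782]
eef_rot: [-0.0, 0.998, -0.069, 0.001]
wrist_force: [-0.2, 0.8, -1.9]
opening: 0.109
grasp_force: 58.9
```

Run:
```python
from bench import *
from h import *
import cv2
o=get_obs();o_=np.array(o['eef_pos'])
y=-.137;R=np.array([[np.cos(y),-np.sin(y)],[np.sin(y),np.cos(y)]])
print(o_,'tcp rel cleat',R.T@(o_[:2]-[.5633,-.0564])*1e3,'target -0.6,126-128; fit', R.T@(o_[:2]-[.5557,-.1137])*1e3)
```

```text
[0.58115769 0.07035629 0.1781804 ] tcp rel cleat [  0.3790248  128.00746064] target -0.6,126-128; fit [8.22474754e-02 1.85808515e+02]
```

>>> servo_tool:
  commands: "0 0 0 0 0 15 0; 0 0 0 0 0 14 0; 0 0 0 0 0 7 0; 0 0 0 0 0 3 0; 0 0 0 0 0 0 0"

```text
time_s: 7.15
eef_pos: [0.5812, 0.0713, 0.1396]
eef_rot: [-0.0, 0.998, -0.068, 0.0]
wrist_force: [0.8, 0.2, -1.7]
opening: 0.109
grasp_force: 58.8
```

>>> servo_tool:
  commands: "0 0 0 0 0 2 0; 0 0 0 0 0 2 0; 0 0 0 0 0 0 0"

```text
time_s: 7.52
eef_pos: [0.5808, 0.0713, 0.1352]
eef_rot: [-0.0, 0.998, -0.069, -0.0]
wrist_force: [-0.6, -0.0, -1.3]
opening: 0.11
grasp_force: 58.8
```

>>> servo_tool:
  commands: "0 0 0 0 0 2 0; 0 0 0 0 0 2 0; 0 0 0 0 0 0 0"

```text
time_s: 7.9
eef_pos: [0.581, 0.0709, 0.1312]
eef_rot: [0.0, 0.998, -0.069, 0.0]
wrist_force: [0.2, -1.2, -0.8]
opening: 0.109
grasp_force: 59.0
```

Run:
```python
from bench import *
from h import *
import cv2
o=get_obs();print(o['eef_pos'],o['wrist_force'],o['torque'])
s=camera('side');t=camera('top')
A=cv2.resize(s[100:240,240:420],None,fx=3,fy=3,interpolation=2)
B=cv2.resize(t[150:240,320:400],None,fx=3,fy=3,interpolation=2)
cv2.imwrite('pics/p1.png',np.hstack([A,np.pad(B,((0,150),(0,0),(0,0)))]))
```

```text
[0.58097174 0.07085548 0.13124108] [ 0.18657234 -1.2067031  -0.82739585] [-0.3894742  -0.02112947  0.01814423]
```

View pics/p1.png

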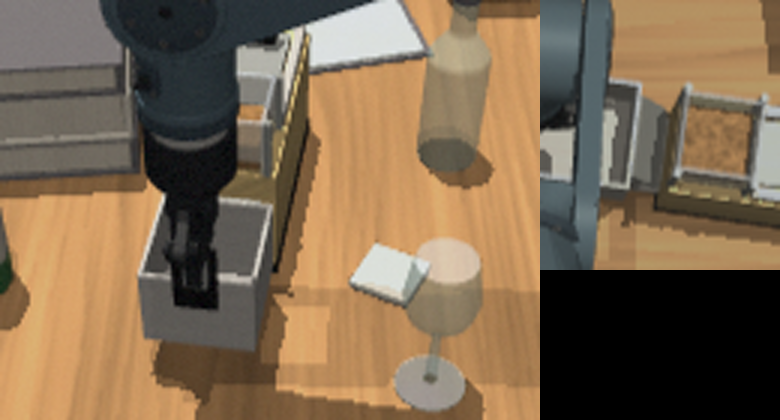

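Light contact is showing, as predicted (TCP z 0.131), and the strip covers the cleat and sits by the end face in the top crop. Letting go.

>>> servo_tool:
  commands: "0 0 0 0 0 0 0.25; 0 0 0 0 0 0 0.5; 0 0 0 0 0 0 0.6; 0 0 0 0 0 0 0.6; 0 0 0 0 0 0 0.6"

```text
time_s: 8.62
eef_pos: [0.5809, 0.0713, 0.1313]
eef_rot: [-0.0, 0.998, -0.069, -0.0]
wrist_force: [-0.9, 0.1, 0.1]
opening: 0.6
grasp_force: 0.0
```

>>> servo_tool:
  commands: "0 0 0 0 0 -30 0.6; 0 0 0 0 0 -50 0.6; 0 0 0 0 0 -55 0.6; 0 0 0 0 0 -50 0.6; 0 0 0 0 -60 0 0.6"

```text
time_s: 9.25
eef_pos: [0.5921, 0.1282, 0.3226]
eef_rot: [0.0, 0.997, -0.071, 0.005]
wrist_force: [1.2, 0.6, -0.8]
opening: 0.6
grasp_force: 0.0
```

>>> servo_tool:
  commands: "0 0 0 0 -60 0 0.6; 0 0 0 0 -60 0 0.6; 0 0 0 0 0 0 0.6"

```text
time_s: 9.62
eef_pos: [0.6049, 0.2538, 0.3156]
eef_rot: [-0.0, 0.998, -0.066, -0.0]
wrist_force: [-0.2, -0.1, -0.2]
opening: 0.601
grasp_force: 0.0
```

Run:
```python
from bench import *
from h import *
import cv2
o=get_obs();print(o['eef_pos'],o['q'])
s=camera('side');t=camera('top')
p=[.5557,-.1137,-.137]
I=[];V=[(53,55,85),(-53,55,85),(53,-55,85),(-53,-55,85),(53,55,0),(-53,55,0),(20,61,125),(-20,61,125)]
for im,n in((s,'side'),(t,'top')):
    im=cv2.resize(im,None,fx=4,fy=4,interpolation=2)
    for u,v in proj(calibration(n),W(p,np.array(V)+[0,122,30])): cv2.circle(im,(int(4*u+2),int(4*v+2)),3,(0,0,255),-1)
    I.append(im)
A=I[0][4*145:4*255,4*275:4*375];B=I[1][4*160:4*225,4*315:4*415]
cv2.imwrite('pics/p2.png',np.hstack([A,np.pad(B,((0,A.shape[0]-B.shape[0]),(0,0),(0,0)))]))
```

```text
[0.60486025 0.25381096 0.31561478] [2.16196365e-01 3.07997200e-01 1.28415042e+00 1.09806664e-03
 1.54998457e+00 1.91890296e+00]
```

View pics/p2.png

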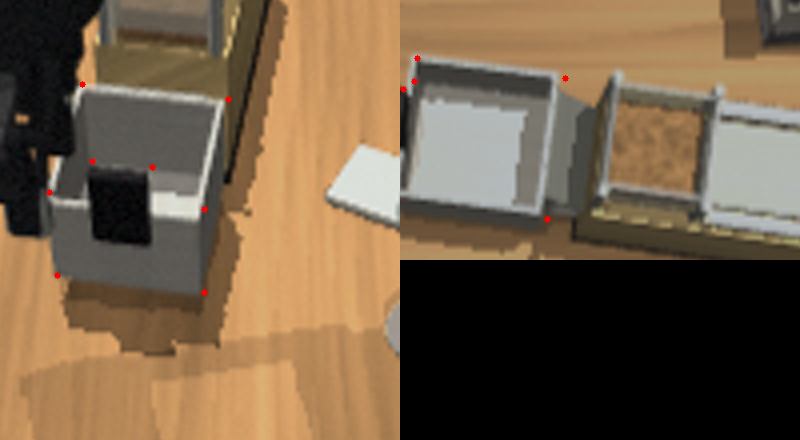

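The tray hangs home: in both views the rim and bottom corners sit on the model predicted at (0,122,30). Next I'll go over to the slide handle, clear above the magazine.

>>> servo_tool:
  commands: "0 0 0 0 60 0 1; 0 0 0 0 60 0 1; 0 0 0 0 60 0 1; 0 0 0 0 60 0 1; 0 0 0 0 60 0 1"

```text
time_s: 10.35
eef_pos: [0.5634, -0.051, 0.3167]
eef_rot: [0.0, 0.998, -0.07, 0.0]
wrist_force: [0.5, -0.1, -0.1]
opening: 0.993
grasp_force: 0.0
```

>>> servo_tool:
  commands: "0 0 0 0 60 0 1; 0 0 0 0 60 0 1; 0 0 0 0 60 0 1; 0 0 0 0 60 0 1; 0 0 -0.174 0 0 0 1"

```text
time_s: 10.98
eef_pos: [0.529, -0.2911, 0.316]
eef_rot: [0.001, 1.0, 0.016, -0.0]
wrist_force: [0.1, 1.0, -0.6]
opening: 1.002
grasp_force: 0.0
```

>>> servo_tool:
  commands: "0 0 -0.174 0 0 0 1; 0 0 -0.174 0 0 0 1; 0 0 -0.174 0 0 0 1; 0 0 -0.174 0 0 0 1; 0 0 -0.174 0 0 0 1"

```text
time_s: 11.6
eef_pos: [0.5304, -0.2867, 0.3165]
eef_rot: [0.0, 0.898, 0.44, -0.0]
wrist_force: [-0.2, 0.6, -0.2]
opening: 0.998
grasp_force: 0.0
```

>>> servo_tool:
  commands: "0 0 -0.174 0 0 0 1; 0 0 -0.174 0 0 0 1; 0 0 -0.174 0 0 0 1; 0 0 0 0 0 0 1"

```text
time_s: 12.1
eef_pos: [0.5306, -0.2865, 0.3165]
eef_rot: [0.0, 0.757, 0.654, -0.0]
wrist_force: [-0.2, 0.4, 1.1]
opening: 1.004
grasp_force: 0.0
```

Run:
```python
from bench import *
from h import *
import cv2
o=get_obs();c=calibration('wrist');im=camera('wrist').copy()
print(o['eef_pos'],o['eef_rot'],o['q'])
p=[.5557,-.1137,-.14]
for u,v in proj(c,W(p,[(18,-179,192),(-18,-179,192),(18,-159,192),(-18,-159,192),(38,-38,192),(-38,-38,192),(38,38,192),(-38,38,192)])): cv2.circle(im,(int(u),int(v)),2,(0,0,255),-1);print(u.round(),v.round())
print(W(p,[(0,-169,172)]))
cv2.imwrite('pics/w3.png',im)
```

```text
[ 0.53064551 -0.28646936  0.31650082] [ 1.30899195e-04  7.56675824e-01  6.53790230e-01 -1.22296768e-04] [-6.91474138e-01  1.86475591e-01  1.42940761e+00 -2.84943810e-04
  1.52549188e+00 -5.45830402e-01]
334.0 198.0
295.0 198.0
334.0 176.0
294.0 177.0
363.0 23.0
264.0 24.0
367.0 -101.0
258.0 -100.0
[[ 0.53211721 -0.2810465   0.172     ]]
```

View pics/w3.png

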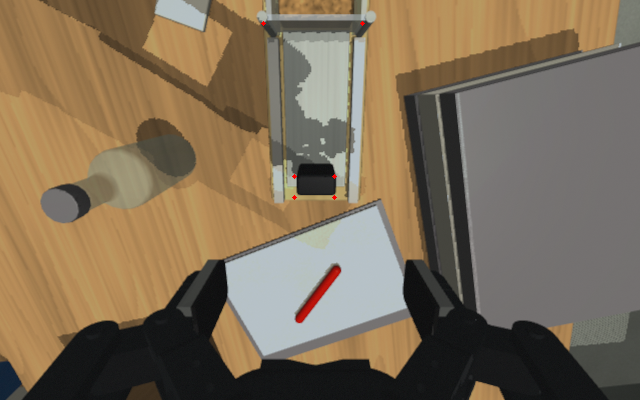

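The handle appears at (297–335, 164–194), centred between the fingers and within 4 mm of the prediction (the tray showed the same row bias); the edges run parallel. Descending to grip it across its width.

>>> servo_tool:
  commands: "0 0 0 8 2 40 1; 0 0 0 0 0 45 1; 0 0 0 0 0 45 1; 0 0 0 0 0 33 1; 0 0 0 0 0 0 1"

```text
time_s: 12.78
eef_pos: [0.5326, -0.2767, 0.1503]
eef_rot: [-0.003, 0.757, 0.654, -0.001]
wrist_force: [-0.6, 0.6, -0.0]
opening: 1.005
grasp_force: 0.0
```

>>> servo_tool:
  commands: "0 0 0 0 0 0 0; 0 0 0 0 0 0 0; 0 0 0 0 0 0 0; 0 0 0 0 0 0 0; 0 0 0 0 0 0 0"

```text
time_s: 13.4
eef_pos: [0.5327, -0.2781, 0.1554]
eef_rot: [-0.001, 0.756, 0.655, -0.002]
wrist_force: [-14.7, 2.3, 12.6]
opening: 0.411
grasp_force: 60.7
```

Gripped: the opening of 0.411 is 35 mm, which matches the 36 mm handle. Pushing along tool x.

>>> servo_tool:
  commands: "0 0 0 15 -1 -2 0; 0 0 0 20 -1 0 0; 0 0 0 20 0 0 0; 0 0 0 20 0 0 0; 0 0 0 13 0 0 0"

```text
time_s: 14.02
eef_pos: [0.5451, -0.1924, 0.1556]
eef_rot: [0.002, 0.756, 0.655, -0.002]
wrist_force: [2.3, -13.1, -7.6]
opening: 0.415
grasp_force: 61.6
```

>>> servo_tool:
  commands: "0 0 0 3 0 0 0; 0 0 0 2 0 0 0; 0 0 0 0 0 0 0"

```text
time_s: 14.4
eef_pos: [0.5458, -0.1878, 0.1555]
eef_rot: [0.002, 0.756, 0.655, -0.001]
wrist_force: [2.8, -11.0, -6.2]
opening: 0.41
grasp_force: 61.8
```

>>> servo_tool:
  commands: "0 0 0 2 0 0 0; 0 0 0 0 0 0 0"

```text
time_s: 14.65
eef_pos: [0.5461, -0.186, 0.1556]
eef_rot: [0.002, 0.756, 0.655, -0.001]
wrist_force: [2.3, -11.2, -7.1]
opening: 0.417
grasp_force: 61.8
```

>>> servo_tool:
  commands: "0 0 0 2 0 0 0; 0 0 0 0 0 0 0"

```text
time_s: 14.9
eef_pos: [0.5461, -0.1859, 0.1556]
eef_rot: [0.003, 0.756, 0.655, -0.003]
wrist_force: [1.0, -19.0, -8.6]
opening: 0.412
grasp_force: 61.5
```

End stop reached: 93 mm of travel, with the force rising from 11 to 19 N. Letting go by opening fully.

>>> servo_tool:
  commands: "0 0 0 0 0 0 1; 0 0 0 0 0 0 1; 0 0 0 0 0 0 1; 0 0 0 0 0 0 1; 0 0 0 0 0 0 1"

```text
time_s: 15.52
eef_pos: [0.5466, -0.1812, 0.1554]
eef_rot: [0.0, 0.755, 0.655, 0.0]
wrist_force: [0.5, -0.0, 0.6]
opening: 1.001
grasp_force: 0.0
```

>>> servo_tool:
  commands: "0 0 0 0 0 -30 1; 0 0 0 0 0 -55 1; 0 0 0 0 0 -60 1; 0 0 0 -50 0 0 1; 0 0 0 -60 0 0 1"

```text
time_s: 16.15
eef_pos: [0.5317, -0.2907, 0.302]
eef_rot: [0.001, 0.755, 0.656, 0.0]
wrist_force: [0.0, 0.1, -0.5]
opening: 0.996
grasp_force: 0.0
```

>>> servo_tool:
  commands: "0 0 0 -60 0 0 1; 0 0 0 -60 0 0 1; 0 0 0 0 0 0 1; 0 0 0 0 0 0 1"

```text
time_s: 16.65
eef_pos: [0.5139, -0.4088, 0.2998]
eef_rot: [-0.001, 0.756, 0.655, 0.0]
wrist_force: [-0.1, -0.7, 0.3]
opening: 1.001
grasp_force: 0.0
```

Run:
```python
from bench import *
import cv2,numpy as np
s=camera('side');t=camera('top')
A=cv2.resize(s[80:300,190:430],None,fx=1.6,fy=1.6);B=cv2.resize(t[80:300,230:470],None,fx=1.6,fy=1.6)
C=cv2.resize(s[90:220,290:350],None,fx=2,fy=2)
cv2.imwrite('pics/f.png',np.hstack([A,B]))
```

```text
(no output)
```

View pics/f.png

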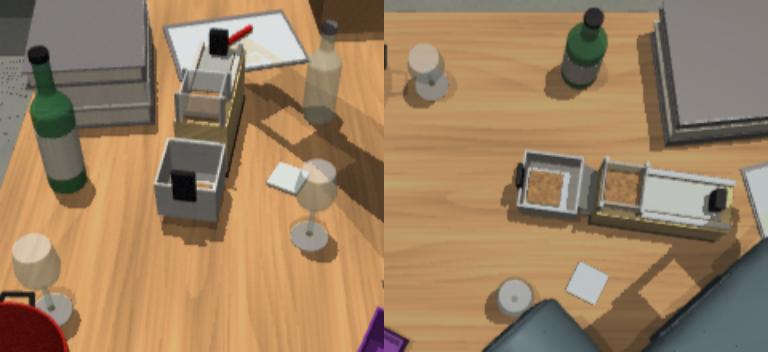

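The final view shows one coaster in the hung tray (545,188). The slide is back home (718,200), coasters remain in the magazine, and the glasses and bottles have not moved.

```bash
python3 -c "
from bench import *
print(hand_in())"
```

```text
the job is handed in; nothing more can be done
None
```

The tray hangs on the cleat, one coaster dropped into it after a single full push, the slide snapped back home, and the job is handed in at about 17 s.

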